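# Crank the bench vise shut

## Robot

A 7-joint arm with a two-finger parallel gripper is mounted at the origin on a cart in front of the work surface, level with it; the furniture and walls round the work are solid. World frame = base frame: x ahead of the robot, y to its left, z up, the work surface at z = 0. Lengths are in mm, angles in degrees, forces in N, time in s.
With the tool pointing down it reaches from about 425 to 800 mm from the base axis. Payload 8.3 kg.
Tool frame: the origin (TCP) lies at the centre of the arm's flange, where the gripper is bolted on; the fingertips stand 173 mm ahead of it and the grasp point (between the pads) lies 155 mm ahead of it; y points along the fingers, z is the direction in which the jaws open and shut, and the axes are right-handed (so a half turn about y gives the same grasp; the last joint's range is limited). The gripper opens to 85 mm and grips with 20 to 120 N. Pads are 22 mm wide; open, the fingers measure 114 mm over their backs; the gripper's body (76 mm by 85 mm) begins 54 mm behind the grasp point. The pads swing forward as they close: fully open they stand 13 mm farther back than shut.
Start: joints at [-67.317, 21.967, 0.94, 78.501, -0.361, 79.538, -2.664], TCP at [276.757, 560.376, 404.679] pointing down, gripper open.
Joint ranges: [-169.22, 169.22], [-14.56, 117.87], [-87.37, 89.26], [10.42, 133.3], [-82.24, 262.24], [0.94, 117.77], [-172.7, 172.7]. Speed limits (degrees/s): [136.94, 136.94, 172.46, 172.46, 180, 180, 180].

## Interface

Orientations are given as a 3x3 rotation matrix whose columns are the frame's x, y, z axes.
In Python, from station import readout, vision, order gives the robot as it stands.
- The arm moves only by the tool arm_command, never from a script. Its argument "rows" is a list of rows, each a list of 2 entries, a list of its own where there are three numbers: the shift along the tool's x, y, z in mm, then the turn, a rotation vector about the tool's x, y, z in rad. A call has 1 to 12 rows; each row is the pose to reach, as a shift and turn from the pose commanded when the call began, along the tool's axes at that moment; what a row does not reach only later rows make up. A row lasts 1/8 s, in which the tool goes at most 62.5 mm and 10.7 degrees, less where a joint would pass 70% of its speed; a pose out of reach is approached as far as the arm can. A call with a gripper value outside its range is refused whole. "jaw" is the finger opening in mm, from 0 to 85.4, set as the call begins (left out, the last holds). The fingers move at their own pace and stop on an object; "force" is the grip in N (left out, the last holds). Time passes only in rows, so rows that repeat a pose let the fingers close. It gives the time, the measured TCP pose, the force and the opening at its end, in the units of the state.
- readout.sense(): the state, without advancing time (a new reading comes with each control period).
- vision.snapshot(name): name is "scene" or "top"; returns a dict with "img" (384x512x3 uint8, blue, green, red), "intrinsics" (3x3 intrinsics, pixels), "extrinsics" (4x4, takes a point from camera to world coordinates). Camera axes: x right, y up, looking along -z (the intrinsics and any distortion apply to the point x, -y, -z); pixel columns grow to the right and rows downward; lengths in mm; the calibration is good to about 2 mm. A picture is of the moment at which its call begins. There is no depth.
- order.hand_in(): hands the job in, once; it reports no verdict.
Trained networks look in a picture, given as the dict that the camera call returned (one of the last four; its "shot" number tells which), for a name from the list of things; names that differ only in an ending like _2 or _b are one class to them, and where a whole thing is asked for, a point or a joint stands for the part that bears it (a point fixed in the world has none). Each returns a list of dicts, best first, with "conf" (0 to 1); they miss things now and then, are a little off and sometimes report something else, mostly with a low value. They report only what shows in the picture. A call takes as long as a camera call.
- vision.boxes_of(target, picture): "at" ([x, y, z] in mm, in the coordinates of the camera as it stood for that picture, good to about 4 mm: the middle of the surface that is visible of it).
- vision.mark_of(target, picture): "at" ([x, y, z] in mm, in the coordinates of the camera as it stood for that picture, good to about 4 mm: a listed point, or the origin of a listed thing).
The state is a dict: "t": time; "q": joint angles; "qvel": joint speeds; "joint_efforts": joint torques, N m; "eef_pos": TCP position; "tool_rot": TCP orientation; "force": force on the tool from outside, world axes, zero at the start; "moment": the same for the moment, N m; "gripper_width": finger opening in mm.
Only numpy, scipy, OpenCV 4.12 (cv2) and the standard library are available. Lean on these libraries where they do the work, as an engineer would, in place of code of your own. Each camera call takes 0.05 s, during which the arm holds its last target. There are 200 camera calls.

## Task

Take the loose crank with the orange knob, seat its socket fully down onto the square brass spindle end on top of the blue vise, then turn it clockwise (seen from above) as far as it goes, so that the jaw closes on the brass fitting. Leave the crank sitting upright on the spindle, and leave the smaller crank where it lies.

Things in the scene. Friction and masses are not known exactly. Their poses are not given: they have to be found in the camera images.
- crank: Right crank: dark steel, orange knob, 0.35 kg, upright on its hub. Origin: centre of hub underside, on the axis; z up, -x along the arm to the knob. Hub 44x44, 26 high, square socket below 25 wide, 26 deep. Arm at heights 26-38, knob 85 out (top at 70), counter-ball 60 out on +x. Grip block on the axis, 30 (x) by 28 (y), heights 38-80: grip across y at height 60, where it balances. mm
- small_crank: Wrong crank, leave it alone: bright aluminium, black knob, the same shape at 0.72 of the size (58 mm tall, hub 32 mm); its 12 mm socket does not fit the spindle. Origin and axes as for the crank.
- spindle_seat (a point): Shoulder (48 mm disc, 70 mm above the bench) where the seated crank's underside rests, at the foot of the vise's brass square: 20 wide, 10 high, then a 12 mm pyramid tip. z up; x, y along the square's sides, turning with it. The crank fits in any of 4 quarter turns with 2.5 mm play each side (0.3 rad before it drives). Vise fixed; its other parts are below 66 mm, so the arm swings clear.
- spindle (a joint): Turn of the spindle in rad: starts between 0 (jaw open) and 0.25, grows clockwise seen from above, stops at 1.0 with the moving jaw against the fitting; each rad moves the jaw 12 mm. Needs about 0.15 N m and stays where it is left.

How it is judged:
By the outcome, as a careful person would: the job done as asked, in the order asked, and still so for the second after the job is handed in, with the robot touching nothing.
It also fails if it takes over 48 s, if anything falls off the work surface, if the arm or the gripper's body presses on something with over 40 N, if the wrist force passes 120 N, or if a joint passes its speed limit or range.

## Working session

There is one attempt and no reset: what is moved stays moved. The work goes in short steps, Python scripts to look and compute and a tool call to move; the robot and the scene stay as the last step left them, time stands still between calls to the robot, and variables do not carry over. Pictures are saved under pics/ and viewed, about 8 in all and at most 12, crops included, and the job is handed in when it is done.

Besides the shell and the picture viewer there is one more tool, called as name(argument=value, ...) on one line, values as JSON. arm_command: Moves the arm, as the interface text tells. Its arguments: {"type":"object","properties":{"rows":{"type":"array","items":{"type":"array"}},"jaw":{"type":"number"},"force":{"type":"number"}},"required":["rows"]}

```bash
mkdir -p pics; cat > h.py <<'E'
import numpy as np, cv2
from station import readout, vision, order
np.set_printoptions(precision=2,suppress=True)
def w(p,at): 
    E=np.array(p["extrinsics"]); return (E@np.r_[at,1])[:3]
def proj(p,X):
    E=np.linalg.inv(np.array(p["extrinsics"])); c=(E@np.r_[X,1])[:3]; c=c*[1,-1,-1]; u=np.array(p["intrinsics"])@c; return u[:2]/u[2]
def ray(p,uv,z):
    E=np.array(p["extrinsics"]); d=np.linalg.inv(np.array(p["intrinsics"]))@np.r_[uv,1]; d=E[:3,:3]@(d*[1,-1,-1]); o=E[:3,3]; return o+d*(z-o[2])/d[2]
E
python3 - <<'E'
from h import *
s=readout.sense(); print(s['t'],s['eef_pos'],np.array(s['tool_rot']),s['gripper_width'])
ims=[]
for n in("scene","top"):
    p=vision.snapshot(n); cv2.imwrite(f"pics/{n}1.png",p["img"]); print(n,[k for k in p],np.array(p["extrinsics"])[:3],np.array(p["intrinsics"]).tolist())
    for t in("crank","small_crank","spindle_seat"):
        for r in vision.mark_of(t,p)[:2]: print(t,{k:v for k,v in r.items() if k!='at'},w(p,r["at"]),proj(p,w(p,r["at"])))
E
```

```text
0.0 [276.67 560.25 403.65] [[ 0.9  -0.    0.44]
 [-0.44 -0.    0.9 ]
 [ 0.   -1.   -0.  ]] 85.27368372904513
scene ['img', 'intrinsics', 'extrinsics', 'shot'] [[   0.83    0.23   -0.5    20.36]
 [  -0.55    0.35   -0.76 -633.4 ]
 [   0.      0.91    0.41  459.14]] [[445.86361923567955, 0.0, 244.56364267923837], [0.0, 445.86361923567955, 195.39892382741476], [0.0, 0.0, 1.0]]
crank {'conf': 0.78} [454.04  62.5    1.2 ] [233.89 233.  ]
small_crank {'conf': 0.6} [ 431.04 -157.29    1.09] [291.38 289.68]
spindle_seat {'conf': 0.66} [509.02 256.38  68.65] [210.3  169.91]
top ['img', 'intrinsics', 'extrinsics', 'shot'] [[  0.     0.98  -0.18 344.05]
 [ -1.     0.01   0.02  69.04]
 [  0.02   0.18   0.98 981.84]] [[441.2067510023219, 0.0, 252.35471326355483], [0.0, 441.2067510023219, 179.53643415766518], [0.0, 0.0, 1.0]]
crank {'conf': 0.77} [453.9   61.64  -0.84] [247.66 208.83]
small_crank {'conf': 0.59} [ 432.2  -160.47    0.97] [347.1  219.09]
spindle_seat {'conf': 0.66} [509.9  251.99  71.46] [157.03 177.67]
```

```bash
python3 -c "
import cv2
a=cv2.imread('pics/top1.png')[110:290,100:400]; cv2.imwrite('pics/top1c.png',cv2.resize(a,(800,480),interpolation=cv2.INTER_CUBIC))"
```

```text
(no output)
```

View pics/top1c.png

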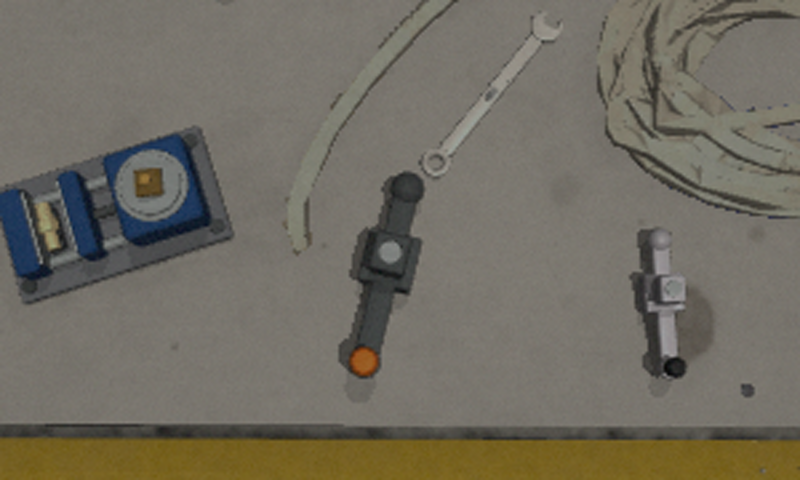

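View pics/scene1.png

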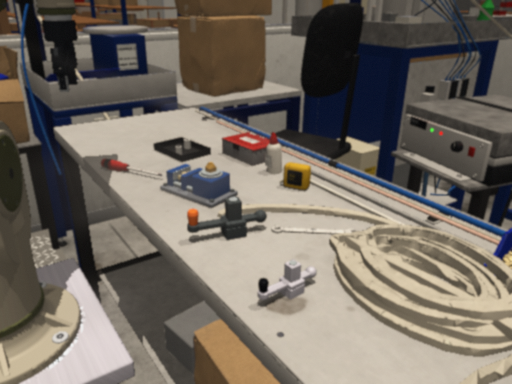

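The top crop shows the vise at left, with the brass square near crop (149,182). The crank is in the middle: knob (364,361), grip block (390,252), ball (407,187). The small crank is at the right. The scene view agrees. Next I'll get the yaws.

```bash
python3 - <<'E'
from h import *
p=vision.snapshot("top"); im=p["img"]
f=lambda c:(np.array(c)/2.6667+[100,110])
hsv=cv2.cvtColor(im,cv2.COLOR_BGR2HSV)
m=cv2.inRange(hsv,(5,170,90),(18,255,255)); m[:, :200]=0; m[:,300:]=0; m[265:]=0
c=cv2.moments(m,True); k=np.array([c['m10'],c['m01']])/c['m00']; K=ray(p,k,60)
B=ray(p,f((407,187)),34); G=ray(p,f((388,254)),75)
print("knob",k,K,"ball",B,"grip",G,np.hypot(*(B-K)[:2]))
d=(B-K)[:2]; a=np.degrees(np.arctan2(d[1],d[0])); d/=np.hypot(*d)
print("yaw",a,"origin from knob",K[:2]+85*d,"from ball",B[:2]-60*d)
cv2.imwrite("pics/sp.png",cv2.resize(im[155:205,125:190],None,fx=12,fy=12,interpolation=cv2.INTER_CUBIC))
print(hsv[178,156],hsv[173,156],proj(p,[510,254,70]))
E
```

```text
knob [236.06 245.16] [371.56  85.57  60.  ] ball [512.97  51.48  34.  ] grip [452.82  66.72  75.  ] 145.46908231248042
yaw -13.555583335382346 origin from knob [454.19  65.65] from ball [454.65  65.54]
[ 19 158  92] [ 19 103  84] [156.2  177.74]
```

View pics/sp.png

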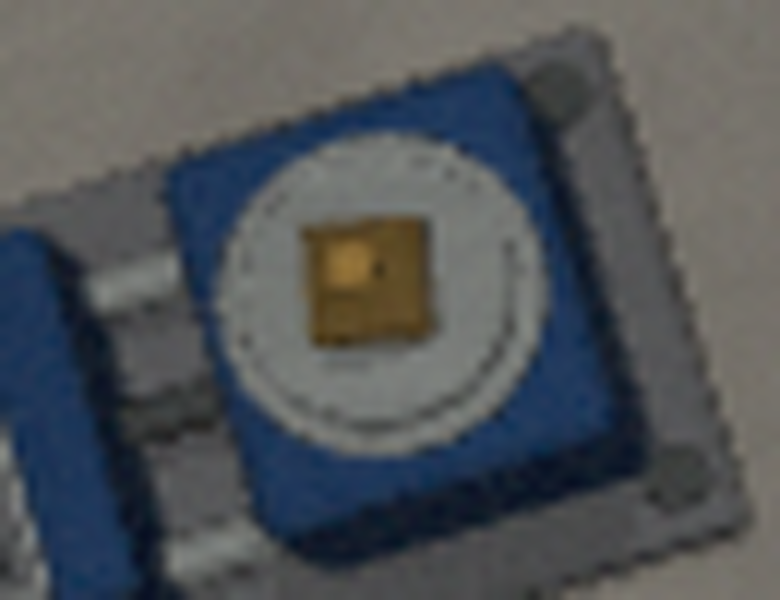

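```bash
cat >> h.py <<'E'
from scipy.spatial.transform import Rotation as Ro
def go(pos,yaw):
    "shift (tool axes) and turn to TCP pos with tool z at world yaw, tool down"
    s=readout.sense(); R=np.array(s['tool_rot']); y=np.radians(yaw)
    z=np.array([np.cos(y),np.sin(y),0]); T=np.c_[np.cross([0,0,-1],z),[0,0,-1],z]
    print("t",s['t'],"pos",s['eef_pos'],"F",s['force'],"M",s['moment'],"w",s['gripper_width'])
    print("shift",R.T@(np.array(pos)-s['eef_pos']),"turn",Ro.from_matrix(R.T@T).as_rotvec())
E
python3 - <<'E'
from h import *
p=vision.snapshot("top")
f=lambda c:np.array(c)/12+[125-.46,155-.46]
print("sq",ray(p,f((369,281)),79),"disc",ray(p,f((382,293)),69))
q=[ray(p,f(c),80) for c in((302,228),(425,215),(435,335),(315,348))]
for i in range(4):
    e=q[(i+1)%4]-q[i]; print(np.hypot(*e[:2]),np.degrees(np.arctan2(e[1],e[0]))%90)
go([454,65,330],76.4)
E
```

```text
sq [507.9  254.04  79.  ] disc [507.6  253.74  69.  ]
21.214553056423775 6.670920164646219
21.19293953206388 7.019825567889683
20.618706356968197 6.773966134170948
21.24200281330909 8.626656841784767
t 0.5 pos [276.76 560.36 404.66] F [-0.49 -0.37 -0.45] M [-0.07  0.03 -0.05] w 85.33042228155308
shift [ 378.29   74.67 -365.64] turn [ 0.   -0.22 -0.  ]
```

arm_command(rows=[[[19,4,-18],[0,-0.02,0]],[[57,11,-55],[0,-0.04,0]],[[98,19,-95],[0,-0.06,0]],[[139,27,-134],[0,-0.08,0]],[[180,35,-174],[0,-0.1,0]],[[221,43,-214],[0,-0.12,0]],[[262,51,-253],[0,-0.15,0]],[[303,59,-293],[0,-0.18,0]],[[340,67,-329],[0,-0.2,0]],[[365,72,-353],[0,-0.22,0]],[[378,75,-366],[0,-0.22,0]],[[378,75,-366],[0,-0.22,0]]], jaw=85, force=60)

```text
t: 2.0
eef_pos: [453.8, 63.5, 329.7]
tool_rot: [[0.971, -0.0, 0.24], [-0.24, -0.0, 0.971], [-0.0, -1.0, -0.0]]
force: [-0.0, 0.6, -0.2]
gripper_width: 85.1
```

```bash
python3 -c "
from h import *
go([454,65,217],76.4)"
```

```text
t 2.0 pos [453.77  63.53 329.69] F [-0.04  0.6  -0.18] M [ 0.04 -0.02 -0.01] w 85.14110218572559
shift [ -0.12 112.69   1.51] turn [ 0. -0. -0.]
```

arm_command(rows=[[[0,15,0.5],[0,0,0]],[[0,45,0.5],[0,0,0]],[[0,75,0.5],[0,0,0]],[[0,98,0.5],[0,0,0]],[[0,108,0.5],[0,0,0]],[[0,113,0.5],[0,0,0]],[[0,113,0.5],[0,0,0]],[[0,113,0.5],[0,0,0]]])

```text
t: 3.0
eef_pos: [454.1, 65.4, 217.4]
tool_rot: [[0.972, 0.001, 0.236], [-0.236, 0.0, 0.972], [0.001, -1.0, 0.001]]
force: [0.6, -0.4, 0.0]
gripper_width: 85.1
```

arm_command(rows=[[[0,0,0],[0,0,0]],[[0,0,0],[0,0,0]],[[0,0,0],[0,0,0]],[[0,0,0],[0,0,0]],[[0,0,0],[0,0,0]],[[0,0,0],[0,0,0]],[[0,0,0],[0,0,0]],[[0,0,0],[0,0,0]]], jaw=10, force=70)

```text
t: 4.0
eef_pos: [453.8, 65.4, 216.8]
tool_rot: [[0.972, 0.0, 0.236], [-0.236, 0.0, 0.972], [0.0, -1.0, 0.0]]
force: [-0.8, 0.1, 5.4]
gripper_width: 27.2
```

```bash
python3 - <<'E'
from h import *
go([454,65,330],76.4)
p=vision.snapshot("scene"); cv2.imwrite("pics/g.png",cv2.resize(p["img"][130:270,150:330],None,fx=4,fy=4,interpolation=cv2.INTER_CUBIC))
E
```

```text
t 4.0 pos [453.8   65.37 216.85] F [-0.78  0.06  5.44] M [-0.11  0.27  0.02] w 27.219340815173627
shift [   0.31 -113.15   -0.29] turn [-0. -0.  0.]
```

View pics/g.png

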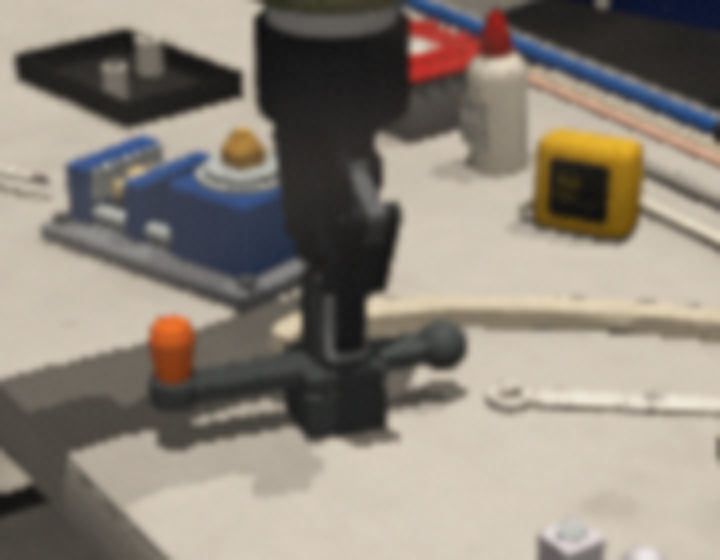

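The gripper holds the crank by its grip block, squarely between the pads, at an opening of 27 mm.

arm_command(rows=[[[0,-10,0],[0,0,0]],[[0,-35,0],[0,0,0]],[[0,-65,0],[0,0,0]],[[0,-95,0],[0,0,0]],[[0,-115,0],[0,0,0]],[[0,-120,0],[0,0,0]],[[0,-120,0],[0,0,0]]])

```text
t: 4.92
eef_pos: [453.4, 65.2, 336.2]
tool_rot: [[0.972, -0.001, 0.237], [-0.237, -0.0, 0.972], [-0.001, -1.0, -0.0]]
force: [-0.5, 0.1, -4.1]
gripper_width: 27.5
```

```bash
python3 -c "
from h import *
go([508.3,254,337],97)"
```

```text
t 4.925 pos [453.42  65.25 336.16] F [-0.5   0.15 -4.11] M [-0.04 -0.07  0.06] w 27.50629381045545
shift [  8.68  -0.93 196.38] turn [ 0.   -0.36 -0.  ]
```

arm_command(rows=[[[1,0,10],[0,-0.02,0]],[[2,0,35],[0,-0.07,0]],[[3,0,70],[0,-0.13,0]],[[5,0,105],[0,-0.2,0]],[[6,0,140],[0,-0.27,0]],[[7,0,170],[0,-0.32,0]],[[8,0,190],[0,-0.35,0]],[[8.5,0,196],[0,-0.36,0]],[[8.5,0,196],[0,-0.36,0]],[[8.5,0,196],[0,-0.36,0]]])

```text
t: 6.18
eef_pos: [508.5, 252.4, 336.7]
tool_rot: [[0.993, -0.0, -0.119], [0.119, -0.0, 0.993], [-0.0, -1.0, -0.0]]
force: [0.4, -0.5, -4.1]
gripper_width: 27.4
```

```bash
python3 - <<'E'
from h import *
go([508.3,254,287],97)
ims=[]
for n in("scene","top"):
    p=vision.snapshot(n); u=proj(p,[508,254,90]).astype(int); print(n,u)
    for t in("crank","spindle_seat"):
        for r in vision.mark_of(t,p)[:1]: print(t,r['conf'],w(p,r["at"]))
    ims.append(cv2.resize(p["img"][u[1]-50:u[1]+50,u[0]-60:u[0]+60],(396,330),interpolation=cv2.INTER_CUBIC))
cv2.imwrite("pics/h.png",np.hstack(ims))
E
```

```text
t 6.175 pos [508.49 252.45 336.75] F [ 0.41 -0.51 -4.09] M [-0.03 -0.05  0.  ] w 27.369309536484202
shift [ 0.   49.75  1.59] turn [ 0. -0. -0.]
scene [210 161]
crank 0.67 [511.43 248.25 119.87]
spindle_seat 0.76 [508.61 253.95  69.01]
top [154 176]
crank 0.45 [508.38 252.9  120.65]
spindle_seat 0.61 [508.6  251.85  69.7 ]
```

View pics/h.png

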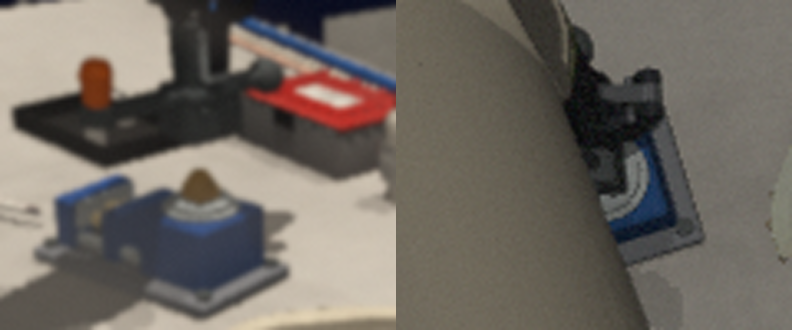

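```bash
python3 - <<'E'
from h import *
s=readout.sense(); P=np.array(s['eef_pos']); print(P)
p=vision.snapshot("scene"); S=6; x0,y0=165,105
im=cv2.resize(p["img"][y0:y0+90,x0:x0+95],None,fx=S,fy=S,interpolation=cv2.INTER_CUBIC)
im=np.clip(im.astype(float)*1.8,0,255).astype(np.uint8)
def box(c,yaw,hw,z0,z1,col):
    a=np.radians(yaw); 
    for z in(z0,z1):
        q=[]
        for i,j in((1,1),(1,-1),(-1,-1),(-1,1)):
            X=[c[0]+hw*(i*np.cos(a)-j*np.sin(a)),c[1]+hw*(i*np.sin(a)+j*np.cos(a)),z]
            q.append((proj(p,X)-[x0-.5,y0-.5])*S)
        cv2.polylines(im,[np.int32(q)],True,col,1)
zb=P[2]-217
box(P,7,22,zb,zb+26,(0,255,0)); box([508.3,254],7,10,70,80,(0,0,255)); box([508.3,254],7,1,92,92,(0,0,255))
a=np.radians(7); K=[P[0]-85*np.cos(a),P[1]-85*np.sin(a),zb+70]; u=(proj(p,K)-[x0-.5,y0-.5])*S; cv2.circle(im,tuple(np.int32(u)),4,(255,0,0),-1)
cv2.imwrite("pics/ov.png",im)
E
```

```text
[508.3  253.35 336.83]
```

View pics/ov.png

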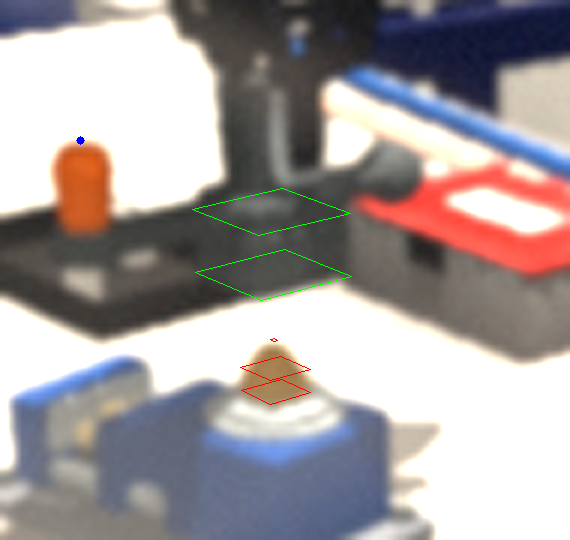

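The overlay matches: the knob top is at the projected dot (80,140), and the spindle tip (272,345) lies under the hub. I'll lower it now.

arm_command(rows=[[[0,6,0.5],[0,0,0]],[[0,14,0.5],[0,0,0]],[[0,22,0.5],[0,0,0]],[[0,29,0.5],[0,0,0]],[[0,34,0.5],[0,0,0]],[[0,37,0.5],[0,0,0]],[[0,37,0.5],[0,0,0]]])

```text
t: 7.4
eef_pos: [508.2, 254.2, 299.5]
tool_rot: [[0.993, -0.0, -0.121], [0.121, -0.0, 0.993], [-0.0, -1.0, -0.0]]
force: [-0.2, 0.8, -4.5]
gripper_width: 27.1
```

arm_command(rows=[[[0,2,0],[0,0,0]],[[0,4,0],[0,0,0]],[[0,6,0],[0,0,0]],[[0,8,0],[0,0,0]],[[0,9,0],[0,0,0]],[[0,10,0],[0,0,0]],[[0,10,0],[0,0,0]]])

```text
t: 8.28
eef_pos: [508.3, 254.2, 289.6]
tool_rot: [[0.993, -0.0, -0.121], [0.121, -0.0, 0.993], [-0.0, -1.0, -0.0]]
force: [0.8, -0.5, -4.8]
gripper_width: 27.1
```

```bash
python3 -c "
from h import *
go([508.3,254,287],97)"
```

```text
t 8.275 pos [508.27 254.22 289.63] F [ 0.79 -0.45 -4.84] M [-0.02 -0.02 -0.03] w 27.134619245329947
shift [ 0.01  2.63 -0.23] turn [ 0. -0. -0.]
```

arm_command(rows=[[[0,1,0],[0,0,0]],[[0,2,0],[0,0,0]],[[0,2.5,0],[0,0,0]],[[0,3,0],[0,0,0]],[[0,3,0],[0,0,0]]])

```text
t: 8.9
eef_pos: [508.3, 254.2, 286.9]
tool_rot: [[0.993, 0.0, -0.121], [0.121, 0.0, 0.993], [0.0, -1.0, 0.0]]
force: [-0.7, -0.7, -0.7]
gripper_width: 27.4
```

arm_command(rows=[[[0,0.5,0],[0,0.05,0]],[[0,0.5,0],[0,0.14,0]],[[0,0.5,0],[0,0.24,0]],[[0,0.5,0],[0,0.34,0]],[[0,0.5,0],[0,0.44,0]],[[0,0.5,0],[0,0.54,0]],[[0,0.5,0],[0,0.63,0]],[[0,0.5,0],[0,0.72,0]],[[0,0.5,0],[0,0.8,0]],[[0,0.5,0],[0,0.86,0]],[[0,0.5,0],[0,0.9,0]],[[0,0.5,0],[0,0.9,0]]])

```text
t: 10.4
eef_pos: [508.1, 254.6, 286.8]
tool_rot: [[0.712, -0.0, 0.702], [-0.702, 0.001, 0.712], [-0.001, -1.0, 0.0]]
force: [-4.3, -1.2, 5.7]
gripper_width: 27.2
```

```bash
python3 -c "
from h import *
go([508.3,254,287],97)"
```

```text
t 10.4 pos [508.05 254.58 286.83] F [-4.34 -1.21  5.75] M [-0.3   1.21  0.03] w 27.205249659833623
shift [ 0.58 -0.17 -0.24] turn [-0.  -0.9 -0. ]
```

arm_command(rows=[[[0,0,0],[0,0.05,0]],[[0,0,0],[0,0.1,0]],[[0,0,0],[0,0.14,0]],[[0,0,0],[0,0.16,0]],[[0,0,0],[0,0.16,0]]])

```text
t: 11.02
eef_pos: [508.0, 254.6, 286.8]
tool_rot: [[0.592, -0.0, 0.806], [-0.806, 0.001, 0.592], [-0.001, -1.0, 0.0]]
force: [-5.4, -0.9, 6.3]
gripper_width: 27.4
```

```bash
python3 -c "
from h import *
go([508.3,254,287],97)"
```

```text
t 11.025 pos [508.05 254.57 286.82] F [-5.43 -0.87  6.3 ] M [-0.23  1.33  0.07] w 27.412573589537377
shift [ 0.61 -0.18 -0.14] turn [-0.   -1.06 -0.  ]
```

arm_command(rows=[[[0,0,0],[0,0.04,0]],[[0,0,0],[0,0.08,0]],[[0,0,0],[0,0.1,0]],[[0,0,0],[0,0.1,0]]])

```text
t: 11.52
eef_pos: [508.0, 254.6, 286.8]
tool_rot: [[0.509, -0.0, 0.861], [-0.861, 0.001, 0.509], [-0.001, -1.0, 0.0]]
force: [-5.3, -0.0, 5.3]
gripper_width: 27.1
```

```bash
python3 -c "
from h import *
go([508.3,254,287],97)
p=vision.snapshot('scene'); cv2.imwrite('pics/t.png',np.clip(1.5*cv2.resize(p['img'][120:210,155:250],None,fx=6,fy=6,interpolation=cv2.INTER_CUBIC).astype(float),0,255))"
```

```text
t 11.525 pos [508.01 254.63 286.82] F [-5.28 -0.03  5.33] M [-0.26  1.35  0.14] w 27.11667092499566
shift [ 0.69 -0.18 -0.07] turn [-0.   -1.16 -0.  ][ WARN:0@1.851] global loadsave.cpp:1063 imwrite_ Unsupported depth image for selected encoder is fallbacked to CV_8U.
```

View pics/t.png

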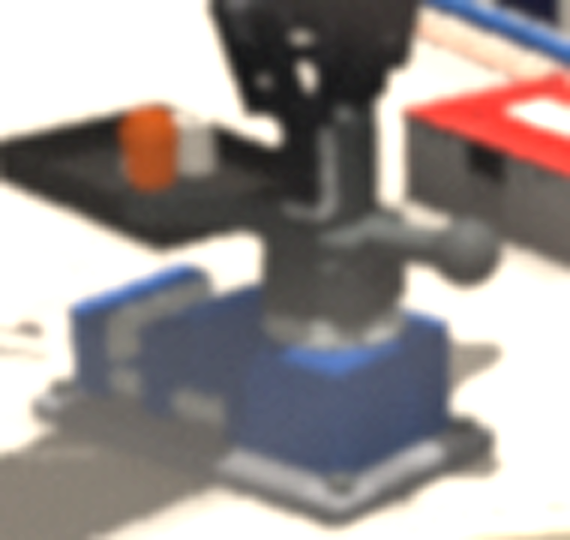

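The hub sits flush on the shoulder, the knob has swung round to (148,150), and the moving jaw has come up close to the fitting. The torque shows no stop yet, so I'll keep turning.

arm_command(rows=[[[0,0,0],[0,0.04,0]],[[0,0,0],[0,0.08,0]],[[0,0,0],[0,0.08,0]]])

```text
t: 11.95
eef_pos: [508.0, 254.7, 286.8]
tool_rot: [[0.438, -0.0, 0.899], [-0.899, 0.001, 0.438], [-0.001, -1.0, -0.0]]
force: [-4.5, 0.1, 6.4]
gripper_width: 27.2
```

```bash
python3 -c "
from h import *
go([508.3,254,287],97)"
```

```text
t 11.95 pos [507.97 254.67 286.8 ] F [-4.46  0.1   6.36] M [-0.25  1.39  0.33] w 27.23325694221036
shift [ 0.75 -0.2   0.01] turn [-0.   -1.24 -0.  ]
```

arm_command(rows=[[[0,0,0],[0,0.04,0]],[[0,0,0],[0,0.07,0]],[[0,0,0],[0,0.07,0]]])

```text
t: 12.32
eef_pos: [507.9, 254.8, 286.8]
tool_rot: [[0.375, -0.0, 0.927], [-0.927, 0.001, 0.375], [-0.001, -1.0, -0.0]]
force: [-5.2, -0.1, 6.3]
gripper_width: 27.4
```

```bash
python3 -c "
from h import *
go([508.3,254,287],97)"
```

```text
t 12.325 pos [507.93 254.75 286.81] F [-5.18 -0.09  6.35] M [-0.24  1.4   0.67] w 27.37967983774822
shift [ 0.84 -0.19  0.06] turn [-0.   -1.31 -0.  ]
```

arm_command(rows=[[[0,0,0],[0,0.04,0]],[[0,0,0],[0,0.07,0]],[[0,0,0],[0,0.07,0]],[[0,0,0],[0,0.07,0]]], force=90)

```text
t: 12.82
eef_pos: [507.9, 254.8, 286.8]
tool_rot: [[0.31, -0.0, 0.951], [-0.951, 0.001, 0.31], [-0.001, -1.0, -0.0]]
force: [-5.8, -1.0, 6.4]
gripper_width: 27.1
```

```bash
python3 - <<'E'
from h import *
go([508.3,254,287],97)
p=vision.snapshot("scene")
S=6;x0,y0=155,120
cv2.imwrite('pics/t2.png',np.clip(1.5*cv2.resize(p['img'][y0:y0+90,x0:x0+95],None,fx=S,fy=S,interpolation=cv2.INTER_CUBIC).astype(float),0,255).astype(np.uint8))
hsv=cv2.cvtColor(p["img"],cv2.COLOR_BGR2HSV); m=cv2.inRange(hsv,(3,180,60),(16,255,255)); m[:,:165]=0;m[:,195:]=0;m[:130]=0;m[160:]=0
c=cv2.moments(m,True); k=np.array([c['m10'],c['m01']])/c['m00']; X=ray(p,k,70+57)
d=np.array([508.1,254.5])-X[:2]; print(k,X,np.hypot(*d),"crank yaw",np.degrees(np.arctan2(d[1],d[0])))
E
```

```text
t 12.825 pos [507.91 254.77 286.84] F [-5.81 -1.01  6.35] M [-0.29  1.51  0.88] w 27.057900830623698
shift [ 0.85 -0.16  0.14] turn [-0.   -1.38 -0.  ]
[183.94 142.2 ] [474.62 322.97 127.  ] 76.2202955629989 crank yaw -63.94261190645411
```

View pics/t2.png

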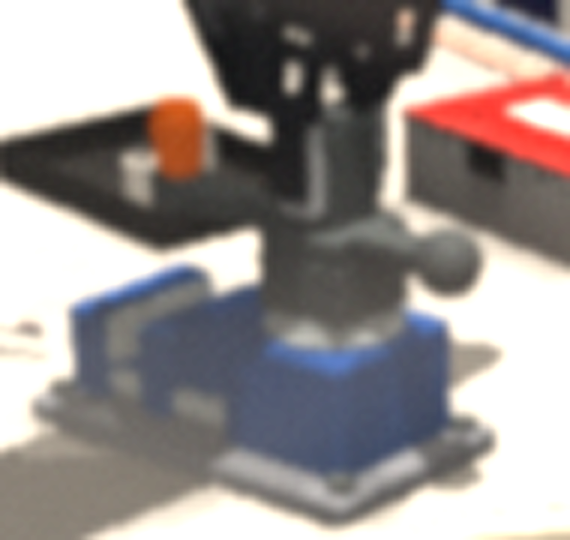

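arm_command(rows=[[[0,0,0],[0,0.05,0]],[[0,0,0],[0,0.1,0]],[[0,0,0],[0,0.1,0]],[[0,0,0],[0,0.1,0]]])

```text
t: 13.38
eef_pos: [507.9, 254.8, 286.8]
tool_rot: [[0.213, -0.001, 0.977], [-0.977, 0.001, 0.213], [-0.001, -1.0, -0.0]]
force: [-5.8, -1.0, 6.8]
gripper_width: 26.9
```

```bash
cat > k.py <<'E'
from h import *
go([508.3,254,287],97)
p=vision.snapshot("scene")
hsv=cv2.cvtColor(p["img"],cv2.COLOR_BGR2HSV); m=cv2.inRange(hsv,(3,180,60),(16,255,255)); m[:,:165]=0;m[:,195:]=0;m[:130]=0;m[160:]=0
c=cv2.moments(m,True); k=np.array([c['m10'],c['m01']])/c['m00']; X=ray(p,k,70+57)
d=np.array([508.1,254.5])-X[:2]; print(k,X,np.hypot(*d),"crank yaw",np.degrees(np.arctan2(d[1],d[0])))
E
python3 k.py
```

```text
t 13.375 pos [507.87 254.78 286.84] F [-5.79 -1.03  6.77] M [-0.26  1.61  0.68] w 26.89229452280648
shift [ 0.86 -0.16  0.26] turn [-0.   -1.48 -0.  ]
[186.79 141.66] [482.47 323.12 127.  ] 73.25295853727135 crank yaw -69.51724004415524
```

```bash
python3 - <<'E'
from h import *
p=vision.snapshot("scene"); cv2.imwrite("pics/s_now.png",p["img"])
S=6;x0,y0=155,120
f=lambda im:np.clip(1.5*cv2.resize(im[y0:y0+90,x0:x0+95],None,fx=S,fy=S,interpolation=cv2.INTER_CUBIC).astype(float),0,255).astype(np.uint8)
I={"0":f(cv2.imread("pics/scene1.png")),"t":cv2.imread("pics/t.png"),"t2":cv2.imread("pics/t2.png"),"now":f(p["img"])}
for k in("t2","now"):
    for nm,(a,b,c,d) in dict(jaw=(285,400,110,245),fixed=(260,380,70,150),body=(330,500,240,450)).items():
        g=[cv2.cvtColor(I[q][a:b,c:d],cv2.COLOR_BGR2GRAY).astype(float) for q in("t",k)]
        sh,r=cv2.phaseCorrelate(g[0],g[1],cv2.createHanningWindow(g[0].shape[::-1],cv2.CV_64F)); print(k,nm,np.array(sh)/S,r,np.abs(g[0]-g[1]).mean())
c=[cv2.resize(I[q][240:440,60:270],(400,380)) for q in("0","now")]
cv2.imwrite("pics/cmp.png",np.hstack(c))
E
```

```text
t2 jaw [0.11 0.02] 0.4582627363873918 2.8394202898550724
t2 fixed [0.01 0.03] 0.6668674778925862 1.4287057445381892
t2 body [-0.06 -0.01] 0.23496749866448555 5.944705882352941
now jaw [0.07 0.05] 0.39819506666419363 3.7582608695652175
now fixed [0.02 0.04] 0.6393099182418207 1.5308297612739488
now body [-1.04  0.  ] 0.18421334985321228 8.037226890756303
```

View pics/cmp.png

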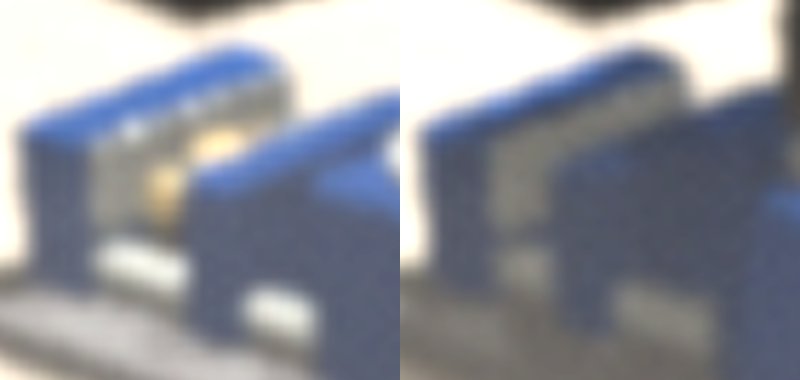

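The jaw has been still since the previous picture (0.1 px) and is closed up on the fitting, so the stop is reached. I'll back off just enough to unload the crank within its play, then release.

arm_command(rows=[[[0,0,0],[0,-0.05,0]],[[0,0,0],[0,-0.1,0]],[[0,0,0],[0,-0.15,0]],[[0,0,0],[0,-0.15,0]]])

```text
t: 13.98
eef_pos: [507.9, 254.7, 286.9]
tool_rot: [[0.357, -0.001, 0.934], [-0.934, 0.001, 0.357], [-0.001, -1.0, -0.0]]
force: [-5.2, -0.3, 6.2]
gripper_width: 26.8
```

```bash
python3 k.py
```

```text
t 13.975 pos [507.94 254.67 286.86] F [-5.17 -0.27  6.16] M [-0.16  1.53  0.13] w 26.845089799394096
shift [ 0.75 -0.14  0.1 ] turn [-0.   -1.33 -0.  ]
[182.88 142.62] [470.97 321.36 127.  ] 76.47968928561187 crank yaw -60.95788393490367
```

arm_command(rows=[[[0,0,0],[0,0,0]],[[0,0,0],[0,0,0]],[[0,0,0],[0,0,0]],[[0,0,0],[0,0,0]],[[0,0,0],[0,0,0]],[[0,0,0],[0,0,0]],[[0,0,0],[0,0,0]],[[0,0,0],[0,0,0]]], jaw=70)

```text
t: 15.02
eef_pos: [508.3, 254.2, 286.2]
tool_rot: [[0.354, -0.0, 0.935], [-0.935, -0.0, 0.354], [0.0, -1.0, -0.0]]
force: [-0.2, 0.9, -0.5]
gripper_width: 69.6
```

arm_command(rows=[[[0,-10,0],[0,0,0]],[[0,-30,0],[0,0,0]],[[0,-60,0],[0,0,0]],[[0,-95,0],[0,0,0]],[[0,-120,0],[0,0,0]],[[-60,-130,0],[0,0,0]],[[-120,-130,0],[0,0,0]],[[-180,-130,0],[0,0,0]],[[-230,-130,0],[0,0,0]],[[-250,-130,0],[0,0,0]],[[-250,-130,0],[0,0,0]]])

```text
t: 16.4
eef_pos: [419.0, 489.0, 416.1]
tool_rot: [[0.356, -0.0, 0.934], [-0.934, -0.0, 0.356], [0.0, -1.0, -0.0]]
force: [0.3, -0.9, -1.2]
gripper_width: 69.7
```

```bash
python3 k.py; python3 - <<'E'
from h import *
ims=[]
for n in("scene","top"):
    p=vision.snapshot(n); u=proj(p,[508,254,90]).astype(int)
    for t in("crank","small_crank"):
        for r in vision.mark_of(t,p)[:1]: print(n,t,r['conf'],w(p,r["at"]))
    ims.append(cv2.resize(p["img"][u[1]-48:u[1]+48,u[0]-48:u[0]+48],(400,400),interpolation=cv2.INTER_CUBIC))
cv2.imwrite("pics/f.png",np.clip(np.hstack(ims)*1.4,0,255).astype(np.uint8))
E
```

```text
t 16.4 pos [418.98 489.01 416.13] F [ 0.34 -0.88 -1.22] M [-0.01  0.01  0.03] w 69.73851799043801
shift [251.38 129.2   -0.26] turn [ 0.   -1.33  0.  ]
[182.88 142.17] [472.54 324.59 127.  ] 78.59167302895817 crank yaw -63.09851557600435
scene crank 0.72 [510.12 248.45  71.38]
scene small_crank 0.67 [ 431.87 -158.58   -0.27]
top crank 0.73 [508.38 255.75  69.59]
top small_crank 0.91 [ 432.05 -157.1    -0.64]
```

View pics/f.png

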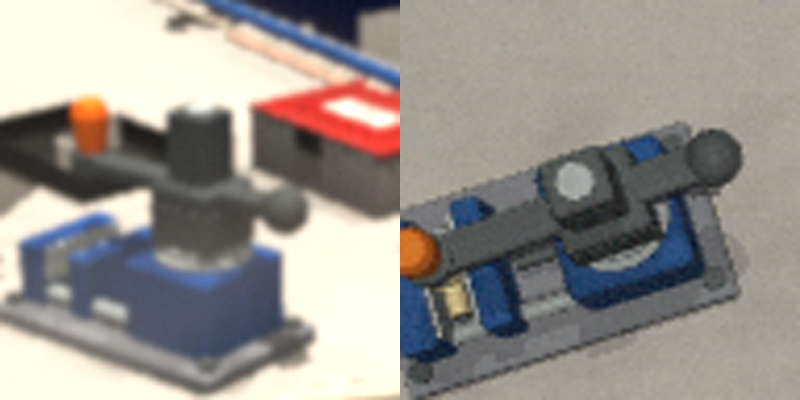

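```bash
python3 - <<'E'
from h import *
p=vision.snapshot("top"); cv2.imwrite("pics/top2.png",p["img"])
a=cv2.imread("pics/top1.png")
c=[cv2.resize(np.clip(i[170:218,98:143]*1.5,0,255).astype(np.uint8),None,fx=8.8,fy=8.8,interpolation=cv2.INTER_CUBIC) for i in(a,p["img"])]
cv2.imwrite("pics/jaw.png",np.hstack(c))
# mm per image px at z=45 along vise axis
print(ray(p,(130,190),60)-ray(p,(120,193.3),60))
E
```

```text
[  7.16 -20.51   0.  ]
```

View pics/jaw.png

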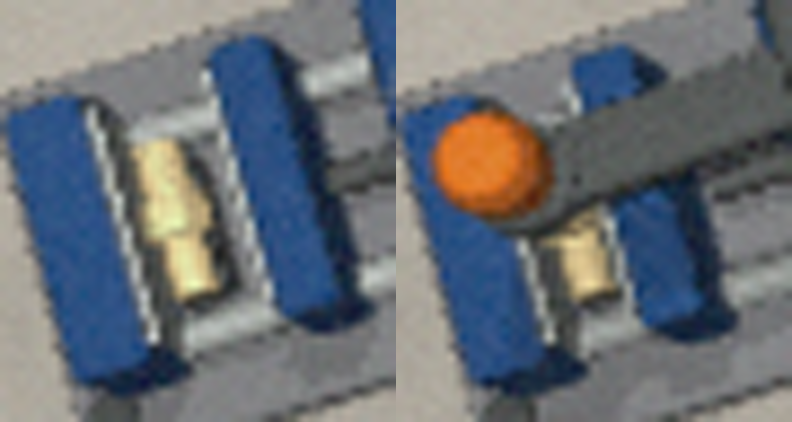

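```bash
python3 - <<'E'
from h import *
a,b=[cv2.resize(cv2.imread(f"pics/{n}.png"),None,fx=8,fy=8,interpolation=cv2.INTER_CUBIC) for n in("top1","top2")]
p=vision.snapshot("top")
for nm,(u0,v0,u1,v1) in dict(moving=(124,197,140,209),fixed=(99,200,120,216)).items():
    T=a[v0*8:v1*8,u0*8:u1*8]; o=8*10
    W=b[v0*8-o:v1*8+o,u0*8-o:u1*8+o]; r=cv2.matchTemplate(W,T,cv2.TM_CCOEFF_NORMED); _,m,_,l=cv2.minMaxLoc(r)
    s=(np.array(l)-o)/8; c=np.array([(u0+u1)/2,(v0+v1)/2]); d=ray(p,c+s,63)-ray(p,c,63); print(nm,m,s,d,np.hypot(*d[:2]))
f=(lambda c,s,o:np.array(c)/s+o-.45)
K=ray(p,f((96,165),8.8,[98,170]),138); B=ray(p,f((314,157),400/96,[106,128]),104); d=(B-K)[:2]
print("crank",K,B,np.hypot(*d),np.degrees(np.arctan2(d[1],d[0])))
for jn in [((8,105),(75,385)),((205,40),(285,315))]:
    q=[ray(p,f(c,8.8,[98,170]),63) for c in jn]; e=q[0]-q[1]; print("jaw normal yaw",np.degrees(np.arctan2(e[1],e[0]))%90)
# scene: moving jaw top edge across shots
I=[cv2.imread("pics/scene1.png")]+[cv2.imread(f"pics/{n}.png") for n in("t","t2")]
ps=vision.snapshot("scene"); cv2.imwrite("pics/s_end.png",ps["img"])
E
```

```text
moving 0.8424702286720276 [-3.5   1.25] [-2.67  7.12  0.  ] 7.60498614842719
fixed 0.9870595335960388 [0. 0.] [0. 0. 0.] 0.0
crank [476.23 330.84 138.  ] [530.   198.33 104.  ] 143.0125735356575 -67.91375532800795
jaw normal yaw 16.741697180226694
jaw normal yaw 18.887629174015373
```

```bash
python3 - <<'E'
from h import *
S=6;x0,y0=155,120
f=lambda im:np.clip(1.5*cv2.resize(im[y0:y0+90,x0:x0+95],None,fx=S,fy=S,interpolation=cv2.INTER_CUBIC).astype(float),0,255).astype(np.uint8)
I={"0":f(cv2.imread("pics/scene1.png")),"t":cv2.imread("pics/t.png"),"t2":cv2.imread("pics/t2.png"),"now":f(cv2.imread("pics/s_now.png")),"end":f(cv2.imread("pics/s_end.png"))}
# moving jaw's left vertical edge (pad grey -> blue): subpixel column of the blue-ness step on rows
for k,im in I.items():
    bl=im[:,:,0].astype(float)-im[:,:,2]
    prof=cv2.GaussianBlur(bl,(1,9),0)[325:350].mean(0); 
    seg=prof[115:200]; lo,hi=seg.min(),seg.max(); i=int(seg.argmin()); h=(lo+hi)/2
    j=next(n for n in range(i,len(seg)) if seg[n]>h); x=j-1+(h-seg[j-1])/(seg[j]-seg[j-1])
    print(k,"edge px",(115+x)/S,"lo/hi",lo,hi)
p=vision.snapshot("scene")
d=np.r_[-np.sin(np.radians(17.5)),np.cos(np.radians(17.5)),0]
print("px per 10mm of jaw travel",proj(p,np.r_[485,320,50]+10*d)-proj(p,np.r_[485,320,50]))
E
```

```text
0 edge px 26.449563687502575 lo/hi -59.205 64.194375
t edge px 23.385444961841937 lo/hi -10.7621875 22.71578125
t2 edge px 23.127559832223046 lo/hi -10.3903125 25.6971875
now edge px 23.218225566362836 lo/hi -9.42 26.5540625
end edge px 23.67493424513414 lo/hi -11.8690625 59.52515625
px per 10mm of jaw travel [-2.78 -0.91]
```

Both views suggest that backing off dragged the spindle back by about 1.6 mm of jaw travel. I'll regrip, turn clockwise to the stop again, and release without backing off.

arm_command(rows=[[[30,0,0],[0,0,0]],[[85,0,0],[0,0,0]],[[140,0,0],[0,0,0]],[[195,0,0],[0,0,0]],[[235,0,0],[0,0,0]],[[250,5,0],[0,0,0]],[[250,35,0],[0,0,0]],[[250,75,0],[0,0,0]],[[250,105,0],[0,0,0]],[[250,122,0],[0,0,0]],[[250,129,0],[0,0,0]],[[250,129,0],[0,0,0]]])

```text
t: 18.45
eef_pos: [508.4, 254.6, 287.5]
tool_rot: [[0.355, 0.0, 0.935], [-0.935, 0.0, 0.355], [-0.0, -1.0, 0.0]]
force: [-0.4, -1.1, -0.0]
gripper_width: 70.0
```

arm_command(rows=[[[0,0,0],[0,0,0]],[[0,0,0],[0,0,0]],[[0,0,0],[0,0,0]],[[0,0,0],[0,0,0]],[[0,0,0],[0,0,0]],[[0,0,0],[0,0,0]],[[0,0,0],[0,0,0]]], jaw=10, force=90)

```text
t: 19.32
eef_pos: [508.4, 254.2, 288.2]
tool_rot: [[0.354, 0.001, 0.935], [-0.935, 0.001, 0.354], [-0.0, -1.0, 0.001]]
force: [-2.9, -1.1, 5.7]
gripper_width: 26.6
```

```bash
python3 k.py
```

```text
t 19.325 pos [508.37 254.2  288.16] F [-2.87 -1.08  5.71] M [-0.32  0.51  0.08] w 26.57702837234248
shift [ 0.17  1.16 -0.14] turn [-0.   -1.33  0.  ]
[182.95 142.62] [471.1  321.28 127.  ] 76.34148384768109 crank yaw -61.01279731967477
```

arm_command(rows=[[[0,0,0],[0,0.04,0]],[[0,0,0],[0,0.08,0]],[[0,0,0],[0,0.08,0]],[[0,0,0],[0,0.08,0]]])

```text
t: 19.88
eef_pos: [508.3, 254.2, 288.2]
tool_rot: [[0.278, 0.0, 0.961], [-0.961, 0.001, 0.278], [-0.001, -1.0, 0.001]]
force: [-3.1, -1.3, 5.8]
gripper_width: 26.9
```

```bash
python3 k.py
```

```text
t 19.875 pos [508.34 254.2  288.17] F [-3.15 -1.28  5.8 ] M [-0.22  0.59 -0.04] w 26.92163155556397
shift [ 0.19  1.17 -0.1 ] turn [-0.   -1.41 -0.  ]
[185.09 142.19] [477.03 321.55 127.  ] 73.89651579161692 crank yaw -65.1353254103259
```

arm_command(rows=[[[0,0.5,0],[0,0.04,0]],[[0,1,0],[0,0.08,0]],[[0,1,0],[0,0.1,0]],[[0,1,0],[0,0.1,0]]])

```text
t: 20.42
eef_pos: [508.3, 254.2, 288.1]
tool_rot: [[0.183, 0.001, 0.983], [-0.983, 0.001, 0.183], [-0.001, -1.0, 0.001]]
force: [-5.9, -4.5, 14.9]
gripper_width: 27.0
```

```bash
cat >> k.py <<'E'
S=6;x0,y0=155,120
im=np.clip(1.5*cv2.resize(p["img"][y0:y0+90,x0:x0+95],None,fx=S,fy=S,interpolation=cv2.INTER_CUBIC).astype(float),0,255)
prof=cv2.GaussianBlur(im[:,:,0]-im[:,:,2],(1,9),0)[325:350].mean(0); seg=prof[115:200]; lo,hi=seg.min(),seg.max(); i=int(seg.argmin()); h=(lo+hi)/2
j=next(n for n in range(i,len(seg)) if seg[n]>h); print("jaw edge",(115+j-1+(h-seg[j-1])/(seg[j]-seg[j-1]))/S)
E
python3 k.py
```

```text
t 20.425 pos [508.29 254.22 288.11] F [-5.88 -4.55 14.87] M [-0.97  1.36  1.05] w 27.039178487713905
shift [ 0.21  1.11 -0.03] turn [-0.   -1.51  0.  ]
[187.49 141.45] [484.67 323.68 127.  ] 73.04436136163966 crank yaw -71.2896837652287
jaw edge 23.25565225528729
```

arm_command(rows=[[[0,0,0],[0,0.04,0]],[[0,0,0],[0,0.08,0]],[[0,0,0],[0,0.1,0]],[[0,0,0],[0,0.1,0]]])

```text
t: 20.98
eef_pos: [508.2, 254.2, 288.1]
tool_rot: [[0.083, 0.0, 0.997], [-0.997, 0.001, 0.083], [-0.001, -1.0, 0.001]]
force: [-6.1, -2.9, 15.0]
gripper_width: 26.8
```

```bash
python3 k.py
```

```text
t 20.975 pos [508.24 254.25 288.09] F [-6.12 -2.92 14.97] M [-0.89  1.55  0.78] w 26.806562622699698
shift [0.25 1.09 0.04] turn [-0.   -1.61 -0.  ]
[190.54 141.14] [492.11 321.86 127.  ] 69.2332763803082 crank yaw -76.64796629524983
jaw edge 23.269990949933742
```

The jaw edge is unchanged at 23.26 to 23.27 px while the torque peaks near 1 N m, so it is at the stop. I'll release here.

arm_command(rows=[[[0,0,0],[0,0,0]],[[0,0,0],[0,0,0]],[[0,0,0],[0,0,0]],[[0,0,0],[0,0,0]],[[0,0,0],[0,0,0]],[[0,0,0],[0,0,0]],[[0,0,0],[0,0,0]]], jaw=70)

```text
t: 21.9
eef_pos: [508.3, 254.2, 286.2]
tool_rot: [[0.082, -0.0, 0.997], [-0.997, -0.0, 0.082], [0.0, -1.0, -0.0]]
force: [-0.2, -0.3, -0.0]
gripper_width: 70.2
```

arm_command(rows=[[[0,-10,0],[0,0,0]],[[0,-30,0],[0,0,0]],[[0,-60,0],[0,0,0]],[[0,-95,0],[0,0,0]],[[0,-120,0],[0,0,0]],[[-60,-130,0],[0,0,0]],[[-120,-130,0],[0,0,0]],[[-180,-130,0],[0,0,0]],[[-230,-130,0],[0,0,0]],[[-250,-130,0],[0,0,0]],[[-250,-130,0],[0,0,0]]])

```text
t: 23.28
eef_pos: [486.7, 505.2, 415.8]
tool_rot: [[0.085, -0.0, 0.996], [-0.996, -0.0, 0.085], [0.0, -1.0, -0.0]]
force: [0.1, -1.2, -0.6]
gripper_width: 70.1
```

```bash
python3 k.py; python3 - <<'E'
from h import *
a=cv2.imread("pics/top1.png"); p=vision.snapshot("top"); b=p["img"]; cv2.imwrite("pics/top3.png",b)
A,Bb=[cv2.resize(i,None,fx=8,fy=8,interpolation=cv2.INTER_CUBIC) for i in(a,b)]
u0,v0,u1,v1=124,197,140,209; o=80
r=cv2.matchTemplate(Bb[v0*8-o:v1*8+o,u0*8-o:u1*8+o],A[v0*8:v1*8,u0*8:u1*8],cv2.TM_CCOEFF_NORMED); _,m,_,l=cv2.minMaxLoc(r); s=(np.array(l)-o)/8
print(m,s,np.hypot(*(ray(p,np.r_[132,203]+s,63)-ray(p,(132,203),63))[:2]))
q=vision.snapshot("scene")
for n,P in(("top",p),("scene",q)):
    for t in("crank","small_crank"):
        for x in vision.mark_of(t,P)[:1]: print(n,t,x['conf'],w(P,x["at"]))
ims=[cv2.resize(i,(400,400),interpolation=cv2.INTER_CUBIC) for i in(q["img"][113:209,162:258],b[150:220,95:165])]
cv2.imwrite("pics/f2.png",np.clip(np.hstack(ims)*1.5,0,255).astype(np.uint8))
E
```

```text
t 23.275 pos [486.74 505.19 415.79] F [ 0.05 -1.19 -0.55] M [-0.04 -0.01 -0.03] w 70.11736104141188
shift [252.07 128.88   0.16] turn [ 0.   -1.61 -0.  ]
[189.39 140.78] [491.1  326.07 127.  ] 73.55817545271739 crank yaw -76.63688687920391
jaw edge 23.457513485350006
0.8544223308563232 [-4.    1.62] 8.823055965774218
top crank 0.69 [507.61 254.27  71.1 ]
top small_crank 0.63 [ 431.42 -158.82   -1.54]
scene crank 0.58 [508.1  252.64  68.64]
scene small_crank 0.65 [ 428.94 -159.2     0.36]
```

View pics/f2.png

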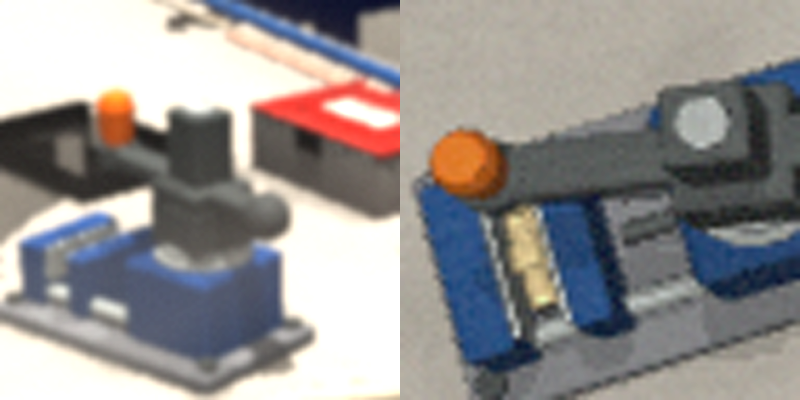

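The crank is seated upright, with the mark at z about 70, and the jaw is up against the fitting. I have used all 12 views, so I'll check the jaw travel numerically with shading-robust chroma.

```bash
cat > m.py <<'E'
from h import *
import sys
def ch(n):
    i=cv2.resize(cv2.imread(f"pics/{n}.png"),None,fx=16,fy=16,interpolation=cv2.INTER_CUBIC).astype(np.float32)+8
    return cv2.GaussianBlur(i[:,:,0]/i.sum(2),(0,0),6)
P=vision.snapshot("top"); cv2.imwrite("pics/top_l.png",P["img"])
d=np.r_[-np.sin(np.radians(17.5)),np.cos(np.radians(17.5)),0]; e=np.r_[d[1],-d[0],0]
# chroma profile along jaw travel direction (world plane z=63), averaged over lateral band near the -x end of the jaw
def prof(C,lat,z=63):
    out=[]
    s=np.arange(25,110,.25)
    for L in lat: out.append([C[int(v*16+8),int(u*16+8)] for u,v in (proj(P,np.r_[508.3,254,z]+d*x+e*L) for x in s)])
    return s,np.mean(out,0)
for n in("top1","top2","top3","top_l"):
    C=ch(n); r=[]
    for lat in(np.arange(-24,-19),np.arange(-19,-14),np.arange(-14,-9)):
        s,q=prof(C,lat); th=.42
        r.append([round(float(s[i]+.25*(th-q[i])/(q[i+1]-q[i])),1) for i in range(len(s)-1) if (q[i]-th)*(q[i+1]-th)<0])
    print(n,r)
im=P["img"]; hsv=cv2.cvtColor(im,cv2.COLOR_BGR2HSV); m=cv2.inRange(hsv,(3,170,90),(18,255,255)); m[:,:95]=0;m[:,130:]=0;m[205:]=0;m[:165]=0
n,l,st,ce=cv2.connectedComponentsWithStats(m); k=ce[1+st[1:,4].argmax()]; K=ray(P,k,135); dd=np.array([508.3,254])-K[:2]
print("knob",k,K,np.hypot(*dd),"yaw",np.degrees(np.arctan2(dd[1],dd[0])))
E
python3 m.py
```

```text
top1 [[31.7, 49.5, 68.7, 101.4], [31.8, 49.6, 68.8, 101.5], [27.4, 32.1, 50.9, 68.8, 101.7]]
top2 [[31.5, 57.7, 76.5, 101.3], [25.8, 31.4, 56.7, 76.5, 101.5], [28.1, 31.9, 57.3, 76.9, 101.6]]
top3 [[31.7, 58.2, 77.8, 101.4], [31.6, 58.4, 78.1, 101.6], [29.4, 31.3, 58.5, 78.2, 101.6]]
top_l [[31.6, 58.6, 77.9, 101.5], [31.5, 58.5, 78.3, 101.4], [29.6, 31.8, 58.6, 78.3, 101.7]]
knob [105.91 178.03] [496.81 337.94 135.  ] 84.72627525857853 yaw -82.2081831020623
```

```bash
python3 - <<'E'
from h import *
p=vision.snapshot("scene"); cv2.imwrite("pics/s_l.png",p["img"])
S=12;x0,y0=155,120
def ch(n):
    i=cv2.resize(cv2.imread(f"pics/{n}.png")[y0:y0+90,x0:x0+95],None,fx=S,fy=S,interpolation=cv2.INTER_CUBIC).astype(np.float32)+4
    return cv2.GaussianBlur(i[:,:,0]/i.sum(2),(0,0),5)
for n in("scene1","s_now","s_end","s_l"):
    C=ch(n); r=[]
    for rows in((640,665),(665,690),(690,715),(715,740)):
        q=C[rows[0]:rows[1]].mean(0); th=.42
        r.append([round(float(i+(th-q[i])/(q[i+1]-q[i]))/S,2) for i in range(150,420) if (q[i]-th)*(q[i+1]-th)<0])
    print(n,r)
E
```

```text
scene1 [[31.74], [28.22, 31.6], [], []]
s_now [[], [], [], []]
s_end [[25.15, 31.92], [], [], []]
s_l [[25.32, 32.81], [26.38, 26.69], [], []]
```

```bash
python3 - <<'E'
from h import *
S=12;x0,y0=155,120
for n in("scene1","s_now","s_end","s_l"):
    i=cv2.resize(cv2.imread(f"pics/{n}.png")[y0:y0+90,x0:x0+95],None,fx=S,fy=S,interpolation=cv2.INTER_CUBIC).astype(np.float32)+4
    C=cv2.GaussianBlur(i[:,:,0]/i.sum(2),(0,0),5); r=[]
    for a in range(640,720,16):
        q=C[a:a+16].mean(0)[230:345]; k=int(q.argmin()); hi=q[k:].max(); h=(q[k]+hi)/2
        j=next(m for m in range(k,len(q)) if q[m]>h); r.append((230+j-1+(h-q[j-1])/(q[j]-q[j-1]))/S)
    print(n,np.array(r))
E
```

```text
scene1 [27.68 26.83 26.54 26.18 25.96]
s_now [24.66 23.57 23.3  23.22 22.88]
s_end [23.93 23.65 23.9  23.88 23.6 ]
s_l [24.58 23.7  23.47 23.37 22.96]
```

Jaw travel is now 9.35 mm (78.15 against 68.77 at the start), which is about 0.97 rad and near the stop. The crank, though, is over-twisted about 40° relative to the square, so it is wedged. I have time to fix this: lift it off, reseat it aligned, and push gently to the stop.

arm_command(rows=[[[30,0,0],[0,0,0]],[[85,0,0],[0,0,0]],[[140,0,0],[0,0,0]],[[195,0,0],[0,0,0]],[[235,0,0],[0,0,0]],[[250,5,0],[0,0,0]],[[250,35,0],[0,0,0]],[[250,75,0],[0,0,0]],[[250,105,0],[0,0,0]],[[250,122,0],[0,0,0]],[[250,129,0],[0,0,0]],[[250,129,0],[0,0,0]]])

```text
t: 25.22
eef_pos: [508.4, 254.5, 287.5]
tool_rot: [[0.082, 0.0, 0.997], [-0.997, 0.0, 0.082], [-0.0, -1.0, 0.0]]
force: [-0.7, -0.0, 0.4]
gripper_width: 70.1
```

arm_command(rows=[[[0,0,0],[0,0,0]],[[0,0,0],[0,0,0]],[[0,0,0],[0,0,0]],[[0,0,0],[0,0,0]],[[0,0,0],[0,0,0]],[[0,0,0],[0,0,0]],[[0,0,0],[0,0,0]]], jaw=10, force=70)

```text
t: 26.1
eef_pos: [508.2, 254.3, 288.2]
tool_rot: [[0.083, 0.0, 0.997], [-0.997, 0.001, 0.083], [-0.001, -1.0, 0.0]]
force: [-3.6, -1.4, 5.7]
gripper_width: 27.6
```

arm_command(rows=[[[0,-4,0],[0,0,0]],[[0,-10,0],[0,0,0]],[[0,-18,0],[0,0,0]],[[0,-26,0],[0,0,0]],[[0,-32,0],[0,0,0]],[[0,-35,0],[0,0,0]],[[0,-35,0],[0,0,0]]])

```text
t: 26.98
eef_pos: [508.3, 254.2, 322.9]
tool_rot: [[0.082, 0.001, 0.997], [-0.997, 0.001, 0.082], [-0.001, -1.0, 0.001]]
force: [0.6, -0.3, -3.8]
gripper_width: 27.1
```

```bash
python3 k.py; python3 -c "
from h import *
go([508.3,254.2,322],41)"
```

```text
t 26.975 pos [508.33 254.21 322.92] F [ 0.65 -0.35 -3.78] M [ 0.03  0.04 -0.01] w 27.079305121425694
shift [ 0.24 35.92 -0.08] turn [-0.   -1.61  0.  ]
[190.  131.5] [529.57 398.07 127.  ] 145.16175749786836 crank yaw -98.50460168458757
jaw edge 23.380014124293783
t 27.025 pos [508.23 254.18 322.56] F [ 0.26 -0.18 -4.39] M [0.02 0.   0.06] w 27.09315012917073
shift [-0.01  0.56  0.07] turn [-0.   -0.63 -0.  ]
```

arm_command(rows=[[[0,0,0],[0,-0.08,0]],[[0,0,0],[0,-0.22,0]],[[0,0,0],[0,-0.38,0]],[[0,0,0],[0,-0.53,0]],[[0,0,0],[0,-0.65,0]],[[0,0,0],[0,-0.7,0]],[[0,0,0],[0,-0.7,0]],[[0,10,0],[0,-0.7,0]],[[0,20,0],[0,-0.7,0]],[[0,28,0],[0,-0.7,0]],[[0,32,0],[0,-0.7,0]],[[0,32,0],[0,-0.7,0]]])

```text
t: 28.52
eef_pos: [508.3, 254.3, 290.1]
tool_rot: [[0.705, -0.0, 0.71], [-0.71, -0.0, 0.705], [-0.0, -1.0, -0.0]]
force: [-0.2, 0.7, -4.6]
gripper_width: 27.1
```

```bash
python3 k.py
```

```text
t 28.525 pos [508.29 254.26 290.05] F [-0.15  0.66 -4.58] M [0.55 0.62 0.02] w 27.080049309451415
shift [ 0.19  3.05 -0.18] turn [ 0.   -0.91 -0.  ]
[175.09 145.54] [445.11 310.79 127.  ] 84.48215255460602 crank yaw -41.78461396116296
jaw edge 23.34544007664256
```

arm_command(rows=[[[0,1,0],[0,0,0]],[[0,2,0],[0,0,0]],[[0,3,0],[0,0,0]],[[0,4,0],[0,0,0]],[[0,4,0],[0,0,0]]])

```text
t: 29.2
eef_pos: [508.4, 254.1, 288.4]
tool_rot: [[0.705, 0.001, 0.71], [-0.71, 0.001, 0.705], [-0.0, -1.0, 0.001]]
force: [-6.9, -3.6, 14.6]
gripper_width: 27.3
```

```bash
python3 k.py
```

```text
t 29.2 pos [508.44 254.07 288.43] F [-6.91 -3.62 14.63] M [-0.94  1.86  0.01] w 27.266302012665335
shift [-0.05  1.43 -0.14] turn [-0.   -0.91  0.  ]
[175.16 145.93] [443.96 307.99 127.  ] 83.51245335873541 crank yaw -39.825790904749915
jaw edge 23.400786899191832
```

arm_command(rows=[[[0,-1,0],[0,0.06,0]],[[0,-1,0],[0,0.13,0]],[[0,-1,0],[0,0.19,0]],[[0,-1,0],[0,0.22,0]],[[0,-1,0],[0,0.22,0]]])

```text
t: 29.88
eef_pos: [508.7, 253.9, 288.5]
tool_rot: [[0.532, 0.001, 0.847], [-0.847, 0.001, 0.532], [0.0, -1.0, 0.001]]
force: [-2.8, -3.1, 6.2]
gripper_width: 27.3
```

```bash
python3 k.py
```

```text
t 29.875 pos [508.66 253.88 288.5 ] F [-2.76 -3.15  6.17] M [0.07 1.2  0.05] w 27.268674911586885
shift [-0.3   1.5  -0.24] turn [-0.   -1.13  0.  ]
[178.8  144.17] [457.2  315.57 127.  ] 79.5007510717376 crank yaw -50.19442993336246
jaw edge 23.328639062750764
```

arm_command(rows=[[[0,0,0],[0,0.04,0]],[[0,0,0],[0,0.08,0]],[[0,0,0],[0,0.08,0]],[[0,0,0],[0,0.08,0]]])

```text
t: 30.42
eef_pos: [508.5, 253.9, 288.5]
tool_rot: [[0.464, 0.001, 0.886], [-0.886, 0.0, 0.464], [0.0, -1.0, 0.001]]
force: [-2.7, -3.3, 7.2]
gripper_width: 27.0
```

```bash
python3 k.py
```

```text
t 30.425 pos [508.53 253.87 288.46] F [-2.7  -3.28  7.2 ] M [-0.09  1.27  0.26] w 26.969609733608326
shift [-0.22  1.46 -0.14] turn [-0.   -1.21  0.  ]
[180.38 143.41] [463.04 318.95 127.  ] 78.6386997477141 crank yaw -55.03888131297449
jaw edge 23.264080952861615
```

arm_command(rows=[[[0,0,0],[0,0.03,0]],[[0,0,0],[0,0.06,0]],[[0,0,0],[0,0.06,0]],[[0,0,0],[0,0.06,0]]])

```text
t: 30.98
eef_pos: [508.5, 253.9, 288.5]
tool_rot: [[0.41, 0.001, 0.912], [-0.912, 0.0, 0.41], [0.0, -1.0, 0.001]]
force: [-3.3, -4.7, 6.7]
gripper_width: 26.9
```

```bash
python3 k.py
```

```text
t 30.975 pos [508.46 253.89 288.47] F [-3.28 -4.68  6.74] M [-1.29  0.76  0.54] w 26.916752757019925
shift [-0.17  1.47 -0.1 ] turn [-0.   -1.27  0.  ]
[181.61 143.2 ] [466.3  318.84 127.  ] 76.72031984842958 crank yaw -56.98929299911283
jaw edge 23.241931818181815
```

arm_command(rows=[[[0,0,0],[0,0,0]],[[0,0,0],[0,0,0]],[[0,0,0],[0,0,0]],[[0,0,0],[0,0,0]],[[0,0,0],[0,0,0]],[[0,0,0],[0,0,0]],[[0,0,0],[0,0,0]]], jaw=70)

```text
t: 31.9
eef_pos: [508.3, 254.2, 287.2]
tool_rot: [[0.41, -0.0, 0.912], [-0.912, -0.0, 0.41], [-0.0, -1.0, -0.0]]
force: [0.3, -0.6, 0.2]
gripper_width: 70.2
```

arm_command(rows=[[[0,-10,0],[0,0,0]],[[0,-30,0],[0,0,0]],[[0,-60,0],[0,0,0]],[[0,-95,0],[0,0,0]],[[0,-120,0],[0,0,0]],[[-60,-130,0],[0,0,0]],[[-120,-130,0],[0,0,0]],[[-180,-130,0],[0,0,0]],[[-230,-130,0],[0,0,0]],[[-250,-130,0],[0,0,0]],[[-250,-130,0],[0,0,0]]])

```text
t: 33.28
eef_pos: [405.1, 483.2, 417.2]
tool_rot: [[0.412, -0.0, 0.911], [-0.911, -0.0, 0.412], [0.0, -1.0, -0.0]]
force: [0.3, -0.9, 0.7]
gripper_width: 69.6
```

```bash
sed -i 's/"top3","top_l"/"top3","top_l"/' m.py; python3 m.py; python3 k.py; python3 - <<'E'
from h import *
for n in("top","scene"):
    P=vision.snapshot(n)
    for t in("crank","small_crank"):
        for x in vision.mark_of(t,P)[:1]: print(n,t,x['conf'],w(P,x["at"]))
E
```

```text
top1 [[31.7, 49.5, 68.7, 101.4], [31.8, 49.6, 68.8, 101.5], [27.4, 32.1, 50.9, 68.8, 101.7]]
top2 [[31.5, 57.7, 76.5, 101.3], [25.8, 31.4, 56.7, 76.5, 101.5], [28.1, 31.9, 57.3, 76.9, 101.6]]
top3 [[31.7, 58.2, 77.8, 101.4], [31.6, 58.4, 78.1, 101.6], [29.4, 31.3, 58.5, 78.2, 101.6]]
top_l [[31.5, 59.0, 78.0, 101.3], [31.5, 58.6, 78.1, 101.5], [26.8, 32.1, 58.9, 62.0, 62.7, 68.6, 105.4]]
knob [109.26 191.82] [469.84 329.82 135.  ] 85.01546324534002 yaw -63.10101714147384
t 33.325 pos [406.53 481.51 417.39] F [ 0.43 -0.25  0.15] M [-0.02 -0.1  -0.  ] w 69.9220531322643
shift [249.1  130.65  -0.25] turn [ 0.   -1.27  0.  ]
[180.74 143.02] [465.14 321.26 127.  ] 79.39125315894366 crank yaw -57.24180257796613
jaw edge 23.37150674311265
top crank 0.61 [509.03 255.    72.26]
top small_crank 0.84 [ 432.26 -155.66   -3.58]
scene crank 0.87 [510.04 253.22  69.15]
scene small_crank 0.77 [ 427.28 -158.1     0.35]
```

```bash
python3 -c "
from station import order
print(order.hand_in())"
```

```text
the job is handed in; nothing more can be done
None
```

The orange-knob crank is seated upright on the vise's brass square, and I turned it clockwise until the jaw stopped. I handed the job in at about 33.5 s with the gripper open and clear.

**Two corrections on the way:**
- **First turn:** I pushed past the stop and then backed off, which dragged the jaw back about 1.5 mm.
- **Second turn:** This brought the jaw back to the stop but left the crank twisted about 40° on the square. I lifted it off, reseated it in line with the square, turned it gently to the stop (0.54 N m) and let go without backing off.

**Last checks:**
- **Crank:** Its underside measures z of about 69 to 72 mm, against the 70 mm shoulder. The knob sits 85 mm from the axis, and the crank's yaw is about -63°.
- **Jaw:** It moved about 9.3 mm in total and ended at the same place after the last two turns to the stop. From my estimate of its starting angle, that puts the spindle at about 0.97 rad ± 0.05, so I can't tell it exactly from the full 1.0. In one band of the last jaw measurement the crank's arm got in the way, so I ignored it.
- **Small crank:** It is still where it was, within measurement error.

I had used all 12 picture views before the reseat, so I checked the final state only by measurement.

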